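Clamp the blank in the sawing jig

TASK

The dark wooden blank lies ready for sawing in the jig on the bench. Push the jig's hold-down strap round on its post until it rests against its stop pin, square across the blank, and only then push the cam lever all the way down so that the strap's rubber foot clamps the blank. This is all pushing: do not lift the blank or shift it, and leave the glue bottle, the saw and the loose offcut where they are.

Things in the scene. Friction and masses are not known exactly. Their poses are not given: they have to be found in the camera images.
- jig: The sawing jig, fixed to the bench: a plywood board 240 x 340 mm, 18 mm thick. Origin at the centre of its underside (on the bench), x from the clamp post towards the fence, y along the blank and the fence, z up. A fence strip 22 mm thick stands along its +x edge, its top 32 mm above the board. The clamp post stands at x = -60 mm, y = 0. A stop pin (8 mm thick, its top 90 mm above the bench) stands at x = -15 mm, y = +19 mm.
- strap_swing (a joint): Swing of the hold-down strap round its upright post, rad. At 0 the strap points along the jig's +x, square across the blank and against the stop pin (a hard stop). Negative: swung open, clockwise seen from above; at -1.57 it points along the jig's -y. It starts between -1.8 and -1.15 and goes no further than -1.9. Plain friction of 0.15 N m, no spring: it stays where it is left. The lever on top turns with it.
- post (a point): On the axis of the clamp post, 76 mm above the bench, level with the underside of the open strap.
- strap_nose (a point): Centre of the strap's free (nose) end, 130 mm from the post axis. The strap is an aluminium bar 30 mm wide and 16 mm thick, its underside about 76 mm and its top about 92 mm above the bench while the lever is up; it reaches 130 mm from the post on the nose side and 55 mm behind it on the heel side, where a screw rests on the board. A locknut (18 mm across) with a screw end (8 mm) stands 14 mm above the strap at 112 mm from the post, above the rubber foot.
- cam_lever (a joint): Angle of the cam lever, rad, growing as it is pushed down. At 0 it stands up, leaning 10 degrees from upright back towards the strap's heel; it tips forward over the strap towards the nose, and at 1.66 (hard stop) it is fully down, lying along the strap 5 degrees above it. It starts between 0 and 0.3. Friction of 0.25 N m and the cam's load (up to about 0.15 N m) resist it; it stays where it is left. On the way down it lowers the strap's nose about 9 mm.
- lever_pivot (a point): Centre of the cam lever's pivot, on the post axis, 106 mm above the bench. The lever is a dark steel bar 22 mm wide and 12 mm thick, which ends 94 mm from the pivot. Its pivot axis is level, across the strap; two cam discs (28 mm across) at the pivot straddle the post.
- lever_tip (a point): The far end of the cam lever, in the middle of its thickness, 94 mm from the pivot.
- clamp_foot: The rubber foot under the strap, 24 mm across and 10 mm high, 112 mm from the post axis; origin at the centre of its underside. It hangs 2 to 4 mm clear of the blank while the lever is up and is sprung: with the lever down over the blank it presses with about 25 N.
- blank: The dark wooden blank, 60 mm (x) x 260 mm (y) x 40 mm high, loose on the jig's board along the fence; origin at the centre of its underside, 18 mm above the bench; its top is 58 mm above the bench. It has a cut line round it near one end.
- glue: White glue bottle, 58 mm across, 170 mm tall, standing on the bench on the jig's +y side; origin at the centre of its underside. Leave it alone.
- saw: Backed hand saw lying flat on the bench on the jig's -y side, blade 250 x 70 mm, about 350 mm long and 25 mm high; origin on the bench near the handle end of the blade, the blade along its +x. Leave it alone.
- offcut: Loose offcut of dark wood, 40 x 60 x 40 mm, on the jig's board beside the clamp post on its +y side; origin at the centre of its underside. Leave it alone.

How it is judged:
On the way, in this order (a step that is already met when the one before it is completed fails the run):
1. the strap is swung against its stop pin, square across the blank, with the cam lever still up (value of joint strap_swing above -0.08 rad and value of joint cam_lever below 0.6 rad), for 0.2 s.
2. the cam lever is pushed fully down with the strap across the blank, and the foot clamps the blank (value of joint cam_lever above 1.5 rad and value of joint strap_swing above -0.1 rad and contact force between clamp_foot and blank above 15 N), for 0.2 s.
At the end, for the whole second after the job is handed in: The strap stands within 0.1 rad of its stop, the cam lever within 0.16 rad of fully down, the rubber foot presses on the blank with more than 15 N, and the blank has moved less than 12 mm, the bottle, saw and offcut less than 20 mm from where they were (all of step 2 and distance of blank from where it was at the start of the episode below 0.012 m and distance of each of glue, saw, offcut from where it was at the start of the episode below 0.02 m and angle between glue's own z axis and vertical below 0.2 rad); the robot touches nothing.
It fails at once if the blank is lifted off the jig by 8 mm or shifted by 15 mm (z of blank in the frame of jig above 0.026 m or distance of blank from where it was at the start of the episode above 0.015 m).
It fails at once if the glue bottle, the saw or the offcut is pushed away or picked up (distance of any of glue, saw, offcut from where it was at the start of the episode above 0.025 m).
It fails at once if the cam lever is pushed down while the strap is still swung aside (value of joint cam_lever above 0.8 rad and value of joint strap_swing below -0.15 rad).
It also fails if it takes over 58 s, if anything falls off the work surface, if the arm or the gripper's body presses on something with over 40 N, if the wrist force passes 120 N, or if a joint passes its speed limit or range.

ROBOT

A 6-joint arm with a two-finger parallel gripper is mounted at the origin on the work surface. World frame = base frame: x ahead of the robot, y to its left, z up, the work surface at z = 0. Lengths are in m, angles in rad, forces in N, time in s.
With the tool pointing down it reaches from about 0.3 to 1 m from the base axis. Payload 5.1 kg.
Tool frame: the origin (TCP) lies midway between the tips of the shut fingers; the grasp point (between the pads) lies 19 mm behind it; z points along the fingers, y is the line along which they close (so a half turn about z gives the same grasp; the last joint's range is limited). The gripper opens to 95 mm and grips with 3 to 60 N. Pads are 20 mm wide; open, the fingers measure 119 mm over their backs; the gripper's body (75 mm by 180 mm) begins 59 mm behind the grasp point.
Start: joints at [-1.198, 0.124, 1.65, -0, 1.367, -0.083], TCP at [0.286, -0.584, 0.215] pointing down, gripper open.
Joint ranges: [-2.61, 2.61], [-1.02, 2.33], [0.03, 2.71], [-1.35, 4.49], [0.32, 2.68], [-2.91, 2.91]. Speed limits (rad/s): [2.57, 2.57, 3.14, 3.14, 3.14, 3.14].

INTERFACE

Orientations are given as a 3x3 rotation matrix whose columns are the frame's x, y, z axes.
In Python, from bench import monitor, eyes, arm gives the robot as it stands.
- The arm moves only by the shell command python3 -m jog 'ROWS' [OPENING] [FORCE]. ROWS is JSON, one flat list of numbers, 6 for each row, row after row: the shift along the tool's x, y, z in m, then the turn, a rotation vector about the tool's x, y, z in rad. A call has 1 to 5 rows; each row is the pose to reach, as a shift and turn from the pose commanded when the call began, along the tool's axes at that moment; what a row does not reach only later rows make up. A row lasts 1/8 s, in which the tool goes at most 62.5 mm and 10.7 degrees, less where a joint would pass 70% of its speed; a pose out of reach is approached as far as the arm can. A call with a gripper value outside its range is refused whole. OPENING is the finger opening in m, from 0 to 0.0951, set as the call begins (- or left out, the last holds). The fingers move at their own pace and stop on an object; FORCE is the grip in N (left out, the last holds). Time passes only in rows, so rows that repeat a pose let the fingers close. It gives the time, the measured TCP pose, the force, the opening and the grip force at its end, in the units of the state.
- monitor.get_obs(): the state, without advancing time (a new reading comes with each control period).
- eyes.capture(name): name is "scene" or "top" or "wrist"; returns (picture, depth): 400x640x3 uint8, red, green, blue; 400x640 float32, m along the optical axis (not along the pixel's ray), 0 where there is no reading.
- eyes.camera_info(name): a dict with "intrinsics" (3x3 intrinsics, pixels), "R" (3x3) and "t" (3): a world point X has camera coordinates R X + t. Camera axes: x right, y down, z forward; pixel columns grow to the right and rows downward; lengths in m; the calibration is good to about 2 mm. A picture is of the moment at which its call begins: read the wrist's pose just before it. camera_info takes no time and is no camera call; for the wrist camera it gives the pose at the moment of the call.
- arm.finish_job(): hands the job in; it is judged then, once.
The state is a dict: "clock": time; "joints": joint angles; "qvel": joint speeds; "tau": joint torques, N m; "tool_pos": TCP position; "ee_rot": TCP orientation; "contact_force": force on the tool from outside, world axes, zero at the start; "torque": the same for the moment, N m; "gripper_width": finger opening in m; "grip_force": force on a finger pad.
Only numpy, scipy, OpenCV 4.12 (cv2) and the standard library are available. Lean on these libraries where they do the work, as an engineer would, in place of code of your own. Each camera call takes 0.05 s, during which the arm holds its last target. There are 200 camera calls.

## Working session

There is one attempt and no reset: what is moved stays moved. The work goes in short steps, Python scripts to look and compute and a shell command to move; the robot and the scene stay as the last step left them, time stands still between calls to the robot, and variables do not carry over. Pictures are saved under pics/ and viewed, at most 10 in all, crops included, and the job is handed in when it is done.

```bash
mkdir -p pics
cat > h.py <<'E'
import numpy as np, cv2
from bench import monitor, eyes, arm
def cap(n,f):
    o=monitor.get_obs(); p,d=eyes.capture(n); i=eyes.camera_info(n)
    cv2.imwrite(f'pics/{f}.png',p[:,:,::-1]); np.savez(f'pics/{f}.npz',p=p,d=d,K=i['intrinsics'],R=i['R'],t=i['t'])
    return p,d,i
def load(f): return np.load(f'pics/{f}.npz')
def onz(c,u,v,z):
    K,R,t=c['K'],c['R'],c['t']; r=R.T@np.linalg.inv(K)@[u,v,1]; o=-R.T@t
    return o+r*(z-o[2])/r[2]
def cloud(c):
    d=c['d']; v,u=np.mgrid[:d.shape[0],:d.shape[1]]
    P=np.stack([u*d,v*d,d],-1)@np.linalg.inv(c['K']).T
    return (P-c['t'])@c['R']
E
python3 - <<'E'
from h import *
cap('scene','s0');cap('top','t0')
for f in('s0','t0'):
    c=load(f);print(-c['R'].T@c['t'], c['R'][2])
o=monitor.get_obs();print(o['tool_pos'],np.round(o['ee_rot'],3),o['clock'])
E
```

```text
[1.00600825 0.37542245 1.07930164] [-0.40554456 -0.30018172 -0.86337973]
[0.36887394 0.03027071 1.08737915] [ 0.20491334  0.00797678 -0.97874761]
[ 0.28587351 -0.58313048  0.21355015] [[ 0.898  0.44  -0.001]
 [ 0.44  -0.898  0.002]
 [ 0.    -0.002 -1.   ]] 0.1
```

View pics/t0.png

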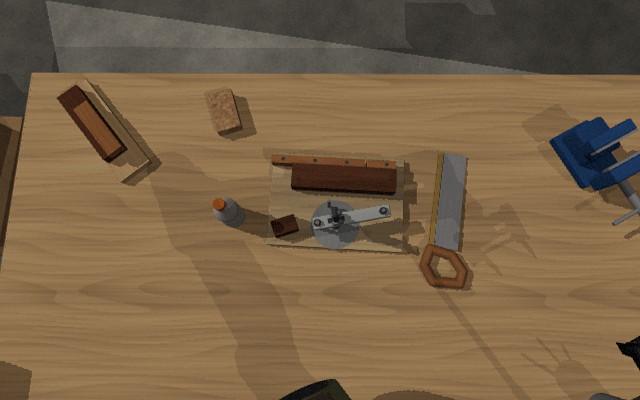

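View pics/s0.png

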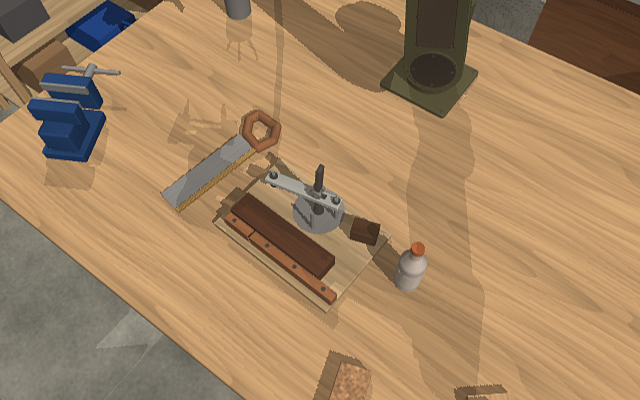

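The top view shows the jig nearly aligned with world axes: blank around (344,178), strap from (315,222) to (390,211) with its nose to the right, lever standing near (335,212), offcut (285,226), bottle (227,212) and saw (445,215).

Run:
```python
from h import *
c=load('t0');P=cloud(c);p=c['p'].astype(int)
hsv=cv2.cvtColor(c['p'],cv2.COLOR_RGB2HSV)
v,u=np.mgrid[:400,:640]
def rect(m,z,name):
    m=cv2.morphologyEx(m.astype(np.uint8),cv2.MORPH_OPEN,np.ones((3,3)))
    cs,_=cv2.findContours(m,cv2.RETR_EXTERNAL,cv2.CHAIN_APPROX_NONE);k=max(cs,key=cv2.contourArea)[:,0]
    W=np.array([onz(c,a,b,z)[:2] for a,b in k],np.float32)
    r=cv2.minAreaRect(W*1000);print(name,len(k),np.round(r[0],1),np.round(r[1],1),round(r[2],2));return r
box=(u>255)&(u<415)&(v>145)&(v<262)
Z=P[...,2]
h=np.histogram(Z[box&(c['d']>0)],bins=np.arange(0,.21,.006));print(h[0])
rect(box&(abs(Z-.058)<.006)&(hsv[...,2]<110)&(u>288)&(v<200),.058,'blank')
rect(box&(abs(Z-.018)<.007),.018,'board')
rect(box&(abs(Z-.058)<.006)&(u<305)&(v>205),.058,'offcut')
rect(box&(abs(Z-.092)<.007)&(v>198),.092,'strap')
hi=box&(Z>.125)&(c['d']>0);print('lever',[(np.round(x,3)) for x in P[hi][np.argsort(-P[hi][:,2])][:12]])
b=(u>205)&(u<250)&(v>190)&(v<232)&(Z>.03);print('glue',P[b].mean(0),P[b].min(0),P[b].max(0))
b=(u>415)&(u<480)&(v>145)&(v<295)&(Z>.004);print('saw',P[b].min(0),P[b].max(0))
```

```text
[3855   57 2317 4618  135   83   82  154  949 2208  694    4    0   25
  132  680   72   32   12   41   11    1    4    2    0    5    0    3
    3    2    4    1   17   43]
blank 261 [642.1 -13.4] [259.6  61.4] 86.92
board 582 [590.3   3.6] [339.6 239. ] 86.94
offcut 73 [522.7 131.3] [40.4 59.9] 18.98
strap 136 [543.5 -60.9] [ 30.8 121.8] 10.6
lever [array([0.529, 0.011, 0.203]), array([0.536, 0.017, 0.202]), array([0.536, 0.013, 0.201]), array([0.523, 0.007, 0.201]), array([0.527, 0.009, 0.201]), array([0.525, 0.011, 0.201]), array([0.525, 0.009, 0.2  ]), array([0.527, 0.011, 0.2  ]), array([0.536, 0.011, 0.2  ]), array([0.536, 0.009, 0.2  ]), array([0.538, 0.017, 0.2  ]), array([0.54 , 0.013, 0.2  ])]
glue [0.54309682 0.25376054 0.12302103] [0.36887394 0.03027071 0.03002803] [0.57824236 0.29310822 1.08737915]
saw [ 0.36166366 -0.37006846  0.00400398] [0.74380613 0.03027071 1.08737915]
```

Run:
```python
from h import *
a=load('t0')['p'][140:265,250:420];b=load('s0')['p'][140:320,200:400]
im=np.zeros((560,790,3),np.uint8)
a=cv2.resize(a,(400,294),interpolation=2);b=cv2.resize(b,(380,342),interpolation=2)
im[:294,:400]=a;im[:342,405:785]=b
cv2.imwrite('pics/z0.png',im[:345,:,::-1])
```

```text
(no output)
```

View pics/z0.png

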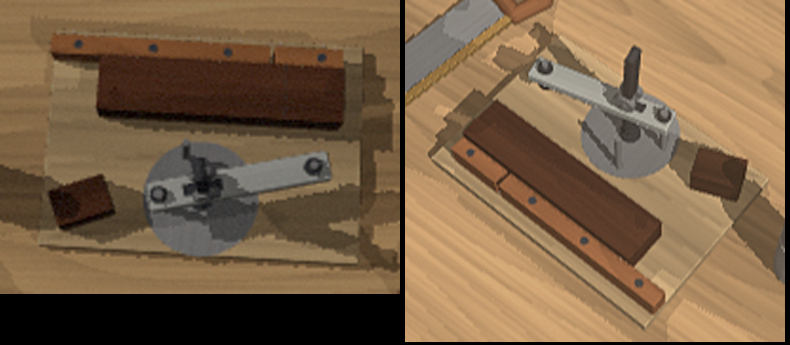

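```bash
cat >> h.py <<'E'
from scipy.spatial.transform import Rotation as Ro
post=np.array([.530,.0068]); YAW=-3.06
e=lambda a:np.array([np.cos(np.radians(a)),np.sin(np.radians(a))])
def Rt(y): # tool down, x-axis yaw y deg
    return np.column_stack([[*e(y),0],[*e(y-90),0],[0,0,-1]])
def rows(T):
    o=monitor.get_obs();p,R=np.array(o['tool_pos']),np.array(o['ee_rot'])
    print('now',np.round(p,3),np.round(o['contact_force'],1),o['clock'])
    for q,y in T: print(np.round(R.T@(q-p),3).tolist(),np.round(Ro.from_matrix(R.T@Rt(y)).as_rotvec(),3).tolist())
def side(th,s,z,r=.1): # th world deg of strap
    return np.array([*(post+r*e(th)-s*e(th+90)),z]),th+180
E
python3 - <<'E'
from h import *
q,y=side(-79.4,.055,.215); rows([(q,y),(q*[1,1,0]+[0,0,.072],y)])
E
```

```text
now [ 0.286 -0.583  0.214] [ 0.2  0.1 -0.9] 0.1
[0.399, -0.341, -0.001] [-0.001, -0.001, -1.3]
[0.399, -0.34, 0.142] [-0.001, -0.001, -1.3]
```

```bash
python3 -m jog '[0.2,-0.17,0,0,0,-0.8, 0.2,-0.17,0,0,0,-0.8, 0.2,-0.17,0,0,0,-0.8, 0.2,-0.17,0,0,0,-0.8, 0.2,-0.17,0,0,0,-0.8]' 0 20
python3 - <<'E'
from h import *
q,y=side(-79.4,.055,.215); rows([(q,y),(q*[1,1,0]+[0,0,.072],y)])
E
```

```text
clock: 0.72
tool_pos: [0.3916, -0.34, 0.2142]
ee_rot: [[0.304, 0.953, -0.0], [0.953, -0.304, 0.001], [0.001, -0.0, -1.0]]
contact_force: [-1.0, -1.0, -0.3]
gripper_width: 0.0504
grip_force: 0.0
now [ 0.392 -0.34   0.214] [-1.  -1.  -0.3] 0.725
[0.258, 0.025, -0.001] [-0.0, -0.001, -0.494]
[0.258, 0.025, 0.142] [-0.0, -0.001, -0.494]
```

```bash
python3 -m jog '[0.258,0.025,0,0,0,-0.494, 0.258,0.025,0,0,0,-0.494, 0.258,0.025,0,0,0,-0.494, 0.258,0.025,0,0,0,-0.494, 0.258,0.025,0,0,0,-0.494]'
python3 - <<'E'
from h import *
q,y=side(-79.4,.055,.072); rows([(q,y),side(-79.4,.032,.072)])
cap('wrist','w1')
E
```

```text
clock: 1.35
tool_pos: [0.4953, -0.1031, 0.2144]
ee_rot: [[-0.182, 0.983, -0.0], [0.983, 0.182, 0.0], [0.0, -0.0, -1.0]]
contact_force: [-0.4, 0.3, 0.0]
gripper_width: 0.0023
grip_force: 0.0
now [ 0.495 -0.103  0.214] [-0.4  0.3  0. ] 1.35
[0.002, -0.001, 0.142] [-0.0, -0.0, -0.002]
[0.002, 0.022, 0.142] [-0.0, -0.0, -0.002]
```

View pics/w1.png

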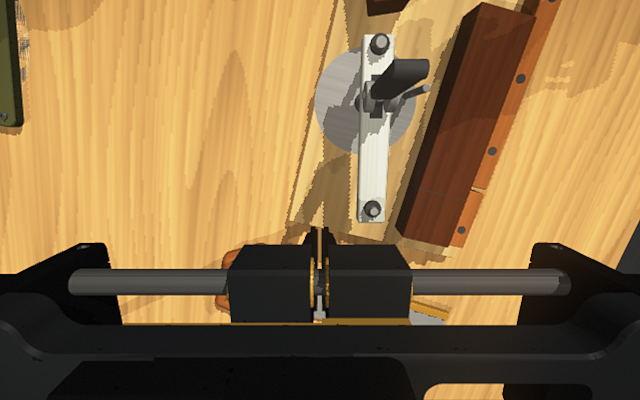

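The wrist view shows the strap from (378,40) at the heel to (372,221) at the nose, the nut at (372,208), the lever upright near (400,75) and the fingers clear to its left. I'll check this against the calibration, then go down.

```bash
python3 - <<'E'
from h import *
c=load('w1')
n=onz(c,372,221,.092);print('nose',n,'nut',onz(c,372,207,.106),'heel',onz(c,378,37,.092),'exp',post+.13*e(-79.4))
E
python3 -m jog '[0.002,-0.001,0.05,0,0,0, 0.002,-0.001,0.1,0,0,0, 0.002,-0.001,0.142,0,0,0, 0.002,-0.001,0.142,0,0,0]'
python3 - <<'E'
from h import *
rows([side(-79.4,.03,.072)]+[side(a,.025,.072) for a in(-74,-68,-62,-56)])
E
```

```text
nose [ 0.55533276 -0.11889404  0.092     ] nut [ 0.54836957 -0.10014693  0.106     ] heel [0.52018364 0.05638816 0.092     ] exp [ 0.55391368 -0.1209816 ]
clock: 1.9
tool_pos: [0.4896, -0.1044, 0.0687]
ee_rot: [[-0.176, 0.984, -0.009], [0.984, 0.176, 0.002], [0.004, -0.008, -1.0]]
contact_force: [-0.0, -0.2, -0.2]
gripper_width: 0.0002
grip_force: 0.0
now [ 0.49  -0.104  0.069] [-0.  -0.2 -0.2] 1.9
[0.002, 0.03, -0.004] [-0.008, -0.004, -0.008]
[0.0, 0.045, -0.004] [-0.008, -0.004, -0.103]
[-0.001, 0.055, -0.004] [-0.008, -0.004, -0.207]
[-0.0, 0.066, -0.004] [-0.007, -0.005, -0.312]
[0.001, 0.077, -0.004] [-0.007, -0.005, -0.417]
```

```bash
python3 -m jog '[0,0.03,0,0,0,-0.01, 0,0.045,0,0,0,-0.1, -0.001,0.055,0,0,0,-0.2, 0,0.066,0,0,0,-0.31, 0.001,0.077,0,0,0,-0.41]'
python3 - <<'E'
from h import *
rows([side(a,.026,.072) for a in(-50,-44,-38,-32,-26)])
E
```

```text
clock: 2.52
tool_pos: [0.5699, -0.0907, 0.0752]
ee_rot: [[-0.557, 0.83, 0.002], [0.83, 0.557, -0.001], [-0.002, 0.001, -1.0]]
contact_force: [-2.3, -0.2, 0.0]
gripper_width: 0.0004
grip_force: 0.8
now [ 0.57  -0.091  0.075] [-2.3 -0.2  0. ] 2.525
[0.001, 0.006, 0.003] [0.001, 0.002, -0.107]
[0.0, 0.017, 0.003] [0.0, 0.002, -0.212]
[0.0, 0.028, 0.003] [0.0, 0.002, -0.317]
[0.001, 0.038, 0.003] [0.0, 0.002, -0.421]
[0.004, 0.049, 0.003] [0.0, 0.002, -0.526]
```

Contact is at about 2 N, as expected from the post friction. I'll keep following the arc.

```bash
python3 -m jog '[0.001,0.008,0.002,0,0,-0.107, 0,0.017,0.002,0,0,-0.21, 0,0.028,0.002,0,0,-0.317, 0.001,0.038,0.002,0,0,-0.42, 0.004,0.049,0.002,0,0,-0.526]'
python3 - <<'E'
from h import *
rows([side(a,.027,.073) for a in(-21,-17,-13,-10,-8)])
cap('top','t2')
E
```

```text
clock: 3.15
tool_pos: [0.6092, -0.0606, 0.0738]
ee_rot: [[-0.899, 0.439, 0.004], [0.439, 0.899, -0.002], [-0.004, -0.0, -1.0]]
contact_force: [-0.5, -2.1, -0.1]
gripper_width: 0.0003
grip_force: 0.8
now [ 0.609 -0.061  0.074] [-0.5 -2.1 -0.1] 3.15
[-0.001, 0.008, 0.001] [-0.001, 0.004, -0.088]
[-0.002, 0.015, 0.001] [-0.001, 0.004, -0.157]
[-0.003, 0.022, 0.001] [-0.001, 0.004, -0.227]
[-0.003, 0.027, 0.001] [-0.001, 0.004, -0.279]
[-0.003, 0.031, 0.001] [-0.001, 0.004, -0.314]
```

```bash
python3 -m jog '[-0.001,0.008,0,0,0,-0.088, -0.002,0.015,0,0,0,-0.157, -0.003,0.022,0,0,0,-0.227, -0.003,0.027,0,0,0,-0.28, -0.003,0.031,0,0,0,-0.314]'
python3 - <<'E'
from h import *
rows([side(a,.027,.073) for a in(-6,-5,-4,-3,-2)])
E
```

```text
clock: 3.82
tool_pos: [0.6251, -0.0333, 0.0731]
ee_rot: [[-0.99, 0.142, 0.003], [0.142, 0.99, -0.001], [-0.003, -0.001, -1.0]]
contact_force: [0.1, -1.4, 1.9]
gripper_width: 0.0005
grip_force: 0.8
now [ 0.625 -0.033  0.073] [ 0.1 -1.4  1.9] 3.825
[-0.001, 0.003, 0.0] [-0.001, 0.003, -0.038]
[-0.001, 0.005, 0.0] [-0.001, 0.003, -0.055]
[-0.002, 0.007, 0.0] [-0.001, 0.003, -0.073]
[-0.002, 0.008, 0.0] [-0.001, 0.003, -0.09]
[-0.002, 0.01, 0.0] [-0.001, 0.003, -0.108]
```

```bash
python3 -m jog '[-0.001,0.003,0,0,0,-0.04, -0.001,0.005,0,0,0,-0.055, -0.002,0.006,0,0,0,-0.07, -0.002,0.008,0,0,0,-0.09, -0.002,0.009,0,0,0,-0.09]'
python3 -m jog '[0,0.001,0,0,0,0, 0,0.002,0,0,0,0]'
python3 -m jog '[0,0.001,0,0,0,0, 0,0.002,0,0,0,0]'
python3 - <<'E'
from h import *
rows([side(-3.06,.027,.073)])
E
```

```text
clock: 4.45
tool_pos: [0.6271, -0.0231, 0.0707]
ee_rot: [[-0.999, 0.052, 0.0], [0.052, 0.999, -0.0], [-0.0, -0.0, -1.0]]
contact_force: [0.6, -2.3, -0.2]
gripper_width: 0.0005
grip_force: 0.8
clock: 4.7
tool_pos: [0.6271, -0.0212, 0.0706]
ee_rot: [[-0.999, 0.052, 0.0], [0.052, 0.999, -0.0], [-0.0, -0.0, -1.0]]
contact_force: [1.9, -2.1, 0.7]
gripper_width: 0.0004
grip_force: 1.2
clock: 4.95
tool_pos: [0.6271, -0.0208, 0.0707]
ee_rot: [[-0.999, 0.051, 0.0], [0.051, 0.999, -0.003], [-0.0, -0.003, -1.0]]
contact_force: [1.4, -9.2, 0.1]
gripper_width: 0.0006
grip_force: 4.4
now [ 0.627 -0.021  0.071] [ 1.4 -9.2  0.1] 4.95
[-0.002, -0.005, -0.002] [-0.003, 0.0, 0.002]
```

The force jumped to 9 N, so the strap is at the stop. I'll hold, back off, lift and check in the pictures.

```bash
python3 -m jog '[0,0,0,0,0,0, 0,0,0,0,0,0, 0,-0.02,0,0,0,0, 0,-0.04,0,0,0,0, 0,-0.04,0,0,0,0]'
python3 -m jog '[0,0,-0.06,0,0,0, 0,0,-0.12,0,0,0, 0,0,-0.18,0,0,0, 0,0,-0.18,0,0,0]'
python3 - <<'E'
from h import *
cap('scene','s3');cap('wrist','w3')
a=load('s3')['p'][130:330,180:400];b=load('w3')['p']
im=np.zeros((364,800,3),np.uint8)
im[:,:400]=cv2.resize(a,(400,364));im[:250,400:]=cv2.resize(b,(400,250))
cv2.imwrite('pics/z3.png',im[:,:,::-1])
E
```

```text
clock: 5.58
tool_pos: [0.6247, -0.0607, 0.0704]
ee_rot: [[-0.999, 0.054, -0.001], [0.054, 0.999, 0.001], [0.001, 0.001, -1.0]]
contact_force: [0.2, 1.5, 0.1]
gripper_width: 0.0005
grip_force: 0.0
clock: 6.08
tool_pos: [0.6282, -0.0594, 0.2587]
ee_rot: [[-0.999, 0.052, 0.013], [0.052, 0.999, -0.002], [-0.013, -0.001, -1.0]]
contact_force: [0.7, -0.4, -0.6]
gripper_width: 0.0001
grip_force: 0.0
```

View pics/z3.png

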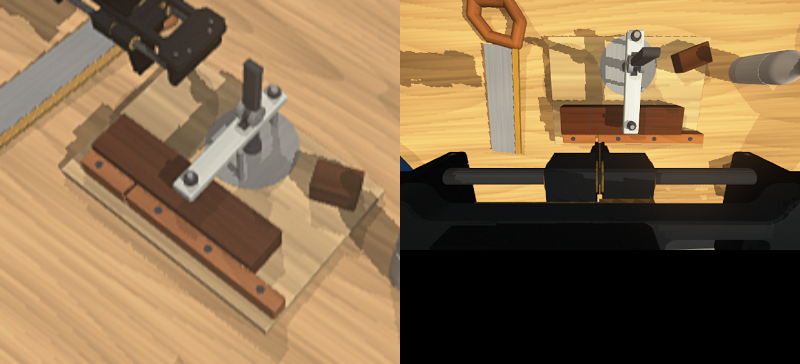

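The strap stands square across the blank (heel nut at (635,35) and nose nut at (631,127) in the right pane), with the lever still up. Next I measure the strap line and lever tip, and work out the lever push.

```bash
cat >> h.py <<'E'
def lev(phi,l=.08,gap=0,ps=None,d=-3.06):
    f=np.radians(phi);x=l*np.sin(f)-(.006+gap)*np.cos(f)-.010;z=.106+l*np.cos(f)+(.006+gap)*np.sin(f)
    return np.array([*(post+x*e(d)),z]),d+180
E
python3 - <<'E'
from h import *
c=load('w3');S=1.6
A=onz(c,(635-400)*S,35*S,.106);B=onz(c,(631-400)*S,127*S,.106)
print('heel',A,'nose nut',B,'dir',np.degrees(np.arctan2(*(B-A)[1::-1])))
for f in('s3','w3'):
    c=load(f);P=cloud(c);m=(c['d']>0)&(abs(P[...,0]-post[0])<.07)&(abs(P[...,1]-post[1])<.035)&(P[...,2]>.14)&(P[...,2]<.215)
    Q=P[m];t=Q[Q[:,2]>Q[:,2].max()-.012]
    print(f,len(Q),np.round(t.mean(0),3),Q[:,2].max(),[np.round(Q[abs(Q[:,2]-z)<.006].mean(0),3) for z in(.15,.17,.19)])
rows([lev(-25,.08,.02)[:1][0:1]+(176.9,)])
print(lev(-10),lev(0),lev(85))
E
```

```text
heel [0.48584402 0.0058151  0.106     ] nose nut [ 0.63966941 -0.00159515  0.106     ] dir -2.7579839007354616
s3 208 [0.53  0.011 0.196] 0.20195491401082596 [array([0.535, 0.014, 0.15 ]), array([0.534, 0.013, 0.17 ]), array([0.532, 0.013, 0.191])]
w3 884 [0.525 0.007 0.196] 0.19914639190828534 [array([0.53 , 0.002, 0.15 ]), array([0.529, 0.003, 0.17 ]), array([0.526, 0.005, 0.193])]
now [ 0.625 -0.059  0.251] [-1.3 -0.7 -0.4] 6.175
[0.166, 0.061, 0.084] [0.0, 0.001, 0.002]
(array([0.50024179, 0.00839081, 0.18374273]), 176.94) (array([0.51402281, 0.00765411, 0.186     ]), 176.94) (array([0.59907401, 0.00310745, 0.11894963]), 176.94)
```

```bash
python3 -m jog '[0.06,0.02,0,0,0,0, 0.11,0.04,0,0,0,0, 0.158,0.058,0,0,0,0, 0.158,0.058,0.04,0,0,0, 0.158,0.058,0.07,0,0,0]'
sed -i 's/post=np.array.*; YAW/post=np.array([.530,.005]); YAW/' h.py
python3 - <<'E'
from h import *
rows([lev(a) for a in(-8,0,8,16,24)])
E
```

```text
clock: 6.8
tool_pos: [0.468, 0.0076, 0.1771]
ee_rot: [[-0.999, 0.051, -0.004], [0.051, 0.999, 0.001], [0.004, 0.001, -1.0]]
contact_force: [0.0, -0.1, -0.1]
gripper_width: 0.0005
grip_force: 0.0
now [0.468 0.008 0.177] [ 0.  -0.1 -0.1] 6.8
[-0.035, 0.001, -0.007] [0.001, -0.004, 0.002]
[-0.046, 0.001, -0.009] [0.001, -0.004, 0.002]
[-0.057, 0.001, -0.009] [0.001, -0.004, 0.002]
[-0.068, 0.001, -0.008] [0.001, -0.004, 0.002]
[-0.079, 0.001, -0.005] [0.001, -0.004, 0.002]
```

```bash
python3 -m jog '[-0.03,0,-0.003,0,0,0, -0.042,0,-0.004,0,0,0, -0.054,0,-0.004,0,0,0, -0.066,0,-0.004,0,0,0, -0.079,0,-0.002,0,0,0]'
python3 - <<'E'
from h import *
rows([lev(a) for a in(30,37,44,51,58)])
E
```

```text
clock: 7.42
tool_pos: [0.5496, 0.0028, 0.1826]
ee_rot: [[-0.999, 0.052, -0.001], [0.052, 0.999, 0.0], [0.001, 0.0, -1.0]]
contact_force: [-3.5, -0.0, -0.4]
gripper_width: 0.0006
grip_force: 1.5
now [0.55  0.003 0.183] [-3.5 -0.  -0.4] 7.425
[-0.005, 0.001, 0.004] [0.0, -0.001, 0.002]
[-0.014, 0.001, 0.009] [0.0, -0.001, 0.002]
[-0.022, 0.001, 0.015] [0.0, -0.001, 0.002]
[-0.029, 0.001, 0.022] [0.0, -0.001, 0.002]
[-0.035, 0.001, 0.029] [0.0, -0.001, 0.002]
```

```bash
python3 -m jog '[-0.006,0.001,0.004,0,0,0, -0.014,0.001,0.009,0,0,0, -0.022,0.001,0.015,0,0,0, -0.029,0.001,0.022,0,0,0, -0.035,0.001,0.029,0,0,0]'
python3 - <<'E'
from h import *
rows([lev(a) for a in(64,70,76,81,85)])
E
```

```text
clock: 8.05
tool_pos: [0.5854, 0.002, 0.1539]
ee_rot: [[-0.999, 0.052, 0.002], [0.052, 0.999, 0.0], [-0.002, 0.0, -1.0]]
contact_force: [-0.0, -0.5, 3.1]
gripper_width: 0.0005
grip_force: 1.9
now [0.585 0.002 0.154] [-0.  -0.5  3.1] 8.05
[-0.004, 0.0, 0.007] [0.0, 0.002, 0.001]
[-0.008, 0.0, 0.015] [0.0, 0.002, 0.001]
[-0.011, 0.0, 0.023] [0.0, 0.002, 0.001]
[-0.013, 0.0, 0.029] [0.0, 0.002, 0.001]
[-0.014, 0.0, 0.035] [0.0, 0.002, 0.001]
```

```bash
python3 -m jog '[-0.004,0,0.007,0,0,0, -0.008,0,0.015,0,0,0, -0.011,0,0.023,0,0,0, -0.013,0,0.029,0,0,0, -0.014,0,0.035,0,0,0]'
python3 -m jog '[0,0,0.001,0,0,0, 0,0,0.002,0,0,0]'
python3 -m jog '[0,0,0.001,0,0,0, 0,0,0.002,0,0,0]'
```

```text
clock: 8.68
tool_pos: [0.5989, 0.0014, 0.1188]
ee_rot: [[-0.999, 0.052, 0.002], [0.052, 0.999, 0.0], [-0.002, 0.0, -1.0]]
contact_force: [2.9, 0.2, 14.7]
gripper_width: 0.0006
grip_force: 8.1
clock: 8.93
tool_pos: [0.5992, 0.0014, 0.1187]
ee_rot: [[-0.999, 0.052, 0.002], [0.052, 0.999, 0.0], [-0.002, 0.0, -1.0]]
contact_force: [-2.0, -0.3, 13.6]
gripper_width: 0.0004
grip_force: 7.0
clock: 9.18
tool_pos: [0.5995, 0.0013, 0.1184]
ee_rot: [[-0.999, 0.052, 0.003], [0.052, 0.999, -0.0], [-0.003, 0.0, -1.0]]
contact_force: [-5.0, 0.4, 20.7]
gripper_width: 0.0002
grip_force: 10.3
```

The tool stopped at 119 mm, the expected fully-down height, with the force rising, so this is the hard stop. I'll hold, lift off and check.

```bash
python3 -m jog '[0,0,0,0,0,0, 0,0,0,0,0,0, 0,0,-0.02,0,0,0, 0,0,-0.08,0,0,0, 0.03,0,-0.13,0,0,0]'
python3 -m jog '[0.06,0,0,0,0,0, 0.12,0,0,0,0,0, 0.12,0,0,0,0,0]'
python3 - <<'E'
from h import *
cap('scene','s4');cap('top','t4')
a=load('s4')['p'][130:330,180:400]
im=np.zeros((364,800,3),np.uint8)
im[:,:400]=cv2.resize(a,(400,364));im[:250,400:]=cv2.resize(load('t4')['p'],(400,250))
cv2.imwrite('pics/z4.png',im[:,:,::-1])
c=load('s4');P=cloud(c)
Q=P[(c['d']>0)&(P[...,0]>.5)&(P[...,0]<.66)&(abs(P[...,1]-.003)<.018)&(P[...,2]>.07)&(P[...,2]<.2)]
for x in np.arange(.54,.66,.015): print(round(x,3),Q[abs(Q[:,0]-x)<.006][:,2].max().round(3))
g0,g1=[cv2.cvtColor(load(f)['p'],cv2.COLOR_RGB2GRAY)[150:330,155:440].astype(int) for f in('s0','s4')]
print(monitor.get_obs()['contact_force'])
E
```

```text
clock: 9.8
tool_pos: [0.5676, 0.0029, 0.2449]
ee_rot: [[-0.999, 0.052, -0.003], [0.052, 0.999, 0.001], [0.003, 0.0, -1.0]]
contact_force: [0.6, -0.9, -0.5]
gripper_width: 0.0002
grip_force: 0.0
clock: 10.18
tool_pos: [0.4439, 0.0097, 0.2425]
ee_rot: [[-0.999, 0.052, -0.003], [0.052, 0.999, 0.001], [0.003, 0.0, -1.0]]
contact_force: [0.4, 0.2, 0.4]
gripper_width: 0.0003
grip_force: 0.0
0.54 0.121
0.555 0.117
0.57 0.117
0.585 0.119
0.6 0.121
0.615 0.122
0.63 0.121
0.645 0.1
[ 0.16243795  0.0951618  -0.05755972]
```

View pics/z4.png

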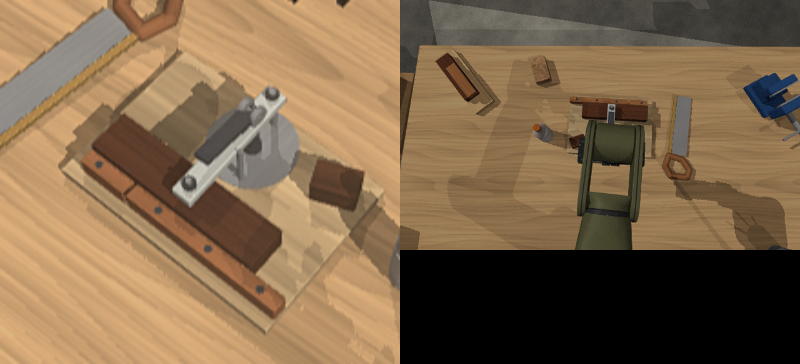

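The lever lies along the strap (left pane, (195,165) to (250,120)) at about 5° by depth, which is fully down. The strap is square over the blank, the other objects haven't moved, and the arm is clear.

```bash
python3 -c "
from bench import arm
print(arm.finish_job())"
```

```text
the job is handed in; nothing more can be done
None
```

I swung the strap against its stop pin, then pushed the cam lever fully down over the blank, and handed the job in at about 10 s; the clamping force was not measured, and no verdict came back.

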